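# Load the can tester and hold its clamp beam open

### The arm

A 6-joint arm with a two-finger parallel gripper is mounted at the origin on the work surface. World frame = base frame: x ahead of the robot, y to its left, z up, the work surface at z = 0. Lengths are in m, angles in rad, forces in N, time in s.
With the tool pointing down it reaches from about 0.3 to 0.775 m from the base axis. Payload 14.6 kg.
Tool frame: the origin (TCP) lies at the very end of the fingers, on their centre line; the grasp point (between the pads) lies 19 mm behind it; z points along the fingers, y is the line along which they close (so a half turn about z gives the same grasp; the last joint's range is limited). The gripper opens to 94 mm and grips with 3 to 60 N. Pads are 16 mm wide; open, the fingers measure 119 mm over their backs; the gripper's body (75 mm by 177 mm) begins 78 mm behind the grasp point.
Start: joints at [-1.338, 0.3, 1.521, -0, 1.321, -0.067], TCP at [0.162, -0.525, 0.205] pointing down, gripper open.
Joint ranges: [-3.03, 3.03], [-0.79, 2.21], [0.23, 2.52], [-1.04, 4.18], [0, 3.07], [-2.55, 2.55]. Speed limits (rad/s): [2.22, 2.22, 2.57, 3.14, 3.14, 3.14].

### API

Orientations are given as [roll, pitch, yaw] about the fixed x, y, z axes, in that order (R = Rz(yaw) Ry(pitch) Rx(roll)).
In Python, from station import telemetry, cams, hand_in, nets gives the robot as it stands.
- The arm moves only by the tool move_arm, never from a script. Its argument "increments" is a list of rows, each a list of 4 numbers: the shift along the tool's x, y, z in m, then the turn about the tool's z in rad. In form: [[tx, ty, tz, roll], ...]. A call has 1 to 20 rows; each row shifts and turns the commanded pose from where the row before left it, along the tool's axes as they then stand; what a row does not reach is not made up. A row lasts 1/8 s, in which the tool goes at most 62.5 mm and 10.7 degrees, less where a joint would pass 70% of its speed; a pose out of reach is approached as far as the arm can. A call is refused whole if a number of a shift passes 0.0625 or a number of a turn 0.188, either way. A call with a gripper value outside its range is refused whole. "grip" is the opening, from 0 (shut) to 1 (fully open), set as the call begins (left out, the last holds). The fingers move at their own pace and stop on an object; "force" is the grip in N (left out, the last holds). Time passes only in rows, so rows that do not move let the fingers close. It gives the time, the measured TCP pose, the force, the opening and the grip force at its end, in the units of the state.
- telemetry.get_obs(): the state, without advancing time (a new reading comes with each control period).
- cams.camera(name): name is "scene" or "top" or "wrist"; returns the picture (480x640x3 uint8, blue, green, red); there is no depth.
- cams.camera_model(name): a dict with "intrinsics" (3x3 intrinsics, pixels), "xyz" and "attitude" of the camera in the world; the wrist camera has in their place "T_tool_cam" (4x4, takes a point from camera to tool coordinates, whose origin is the TCP and whose axes are the flange's). Camera axes: x right, y up, looking along -z (the intrinsics and any distortion apply to the point x, -y, -z); pixel columns grow to the right and rows downward; lengths in m; the calibration is good to about 2 mm. A picture is of the moment at which its call begins: read the wrist's pose just before it. camera_model takes no time and is no camera call.
- hand_in(): hands the job in; it is judged then, once.
Trained networks look in the newest picture that a camera, given by its name, has taken for a name from the list of things; names that differ only in an ending like _2 or _b are one class to them, and where a whole thing is asked for, a point or a joint stands for the part that bears it (a point fixed in the world has none). Each returns a list of dicts, best first, with "conf" (0 to 1); they miss things now and then, are a little off and sometimes report something else, mostly with a low value. They report only what shows in the picture. A call takes as long as a camera call. They do not tell look-alikes from the thing itself.
- nets.search_frame(camera, query): "extent" ([left, top, right, bottom] in pixels, round what is visible of it).
- nets.mark_of(camera, query): "centre" ([column, row] in pixels: a listed point, or the origin of a listed thing).
The state is a dict: "time_s": time; "qpos": joint angles; "joint_vel": joint speeds; "tau": joint torques, N m; "ee_pos": TCP position; "eef_rot": TCP orientation; "force": force on the tool from outside, world axes, zero at the start; "moment": the same for the moment, N m; "grip_width": finger opening in m; "grip_force": force on a finger pad.
Only numpy, scipy, OpenCV 4.12 (cv2) and the standard library are available. Lean on these libraries where they do the work, as an engineer would, in place of code of your own. Each camera call takes 0.05 s, during which the arm holds its last target. There are 200 camera calls.

### The job

Get the bench can tester ready for your colleague, who will push the loaded carriage in: first stand the empty gold tin, open end up, fully down in the round pocket of the drawn-out carriage and let go of it, leaving the carriage drawn out. Then draw the red latch knob sideways against its spring, away from the ball, and lift the blue beam off the ball by that knob until it stands about 25 degrees open. The beam has no stay, so finish while still holding it steady there by the knob; leave the jar, the tub and the full tin where they stand.

Things in the scene. Friction and masses are not known exactly. Their poses are not given: they have to be found in the camera images.
- tin: empty gold tin with one open end, a thin-walled cylinder 56 mm across and 48 mm high, about 50 g, standing loose on the bench with its open end up. Origin: centre of its closed bottom; its z axis points out of the open end.
- rig: grey base of the can tester, fixed to the bench: a plate 360 x 120 mm and 16 mm thick, with a slideway 130 mm wide running out sideways. Origin: on the bench under the ball. Its x axis runs from the ball back to the hinge (roughly away from the robot), its y axis is the direction in which the carriage is drawn out (roughly to the robot's left), z up.
- ball (a point): centre of the 30 mm steel ball on its 16 mm post at the near end of the base, 108 mm above the bench. The beam's socket (a blue cup 46 mm across, top 22 mm above the ball's centre) sits over it. Axes as the base's.
- hinge (a point): middle of the beam's hinge pin, 270 mm behind the ball along the base's x, at the same height. The pin lies along the base's y. Axes as the base's.
- beam (a joint): angle of the blue clamp beam about its hinge in rad: 0 = down on the ball, grows as its near end rises, stop at 1.1. Lifting at the knob takes about 5 to 6 N once the latch is drawn; the beam falls shut when let go. It is 40 mm wide, its top 15 mm above the ball's centre when down; half way along it carries the gasket bell below and a round gauge on top (to 68 mm above the ball's centre).
- latch (a joint): how far the latch is drawn, in m: 0 = closed (its fork grips under the ball and the beam cannot be lifted), grows as it is drawn along the base's negative y, stop at 0.020. Past about 0.015 the ball is free. The spring pulls it back with 5 N at 0 and 10 N at 0.020. The latch is carried by the beam and rises with it; it must stay drawn until the near end is about 35 mm up.
- knob: red upright cylindrical grip knob of the latch, 22 mm across and 34 mm tall, fixed on the latch beside the socket. Origin: centre of its underside; z along the knob (up when the beam is down), x and y as the base's when the beam is down.
- knob_mid (a point): middle of the red knob, its grip point. With the latch closed and the beam down it lies 60 mm from the ball's centre along the base's negative y, and 55 mm above the ball's centre. When the beam rises it swings about the hinge pin.
- nest (a point): centre of the floor of the round pocket in the aluminium carriage: 60 mm across, 8 mm deep. The carriage is a 100 x 100 mm plate with its top 32 mm above the bench. Axes as the base's.
- carriage (a joint): how far the carriage is drawn out along the base's y, in m: 0 = under the bell, stop at 0.190. It slides stiffly (about 6 N).
- jar: bystander: small dark jar with a gold cap, 56 mm across, 51 mm high. Origin: centre of its underside.
- tub: bystander: white plastic tub with a blue lid, 90 mm across, 68 mm high. Origin: centre of its underside.
- full_tin: bystander: closed gold tin, 73 mm across, 58 mm high. Origin: centre of its underside.
Mind the look-alikes: they are no part of the job. Leave any orange look-alike of the tin alone.

How it is judged:
On the way, in this order (a step that is already met when the one before it is completed fails the run):
1. the tin stands open end up, fully down in the pocket, and is let go (horizontal distance between tin and nest below 0.004 m and z of tin in the frame of nest below 0.002 m and angle between tin's own z axis and vertical below 0.06 rad and contact force between the fingers and tin below 0.1 N), for 0.2 s.
2. the latch is drawn while the beam is still down (value of joint latch above 0.013 m and value of joint beam below 0.03 rad), for 0.05 s.
3. the beam is lifted off the ball by the knob (value of joint beam above 0.33 rad and contact force between the fingers and knob above 2 N), for 0.1 s.
At the end, for the whole second after the job is handed in: Beam held steady 19 to 32 degrees (0.33 to 0.56 rad) open by the fingers on the red knob (over 2 N); tin at rest open end up in the pocket, within 4 mm of its centre and 2 mm of its floor, upright within 0.06 rad; carriage still drawn out at least 120 mm (all of step 1 and all of step 3 and value of joint beam below 0.56 rad and velocity of joint beam between -0.1 and 0.1 rad/s and linear speed of tin below 0.02 m/s and value of joint carriage above 0.12 m); the arm keeps its last pose, push and grip.
It fails at once if the jar, the tub or the full tin is shifted by more than 25 mm or tipped (distance of any of jar, tub, full_tin from where it was at the start of the episode above 0.025 m or angle between any of jar, tub, full_tin's own z axis and vertical above 0.3 rad).
It also fails if it takes over 50 s, if anything falls off the work surface, if the arm or the gripper's body presses on something with over 40 N, if the wrist force passes 120 N, or if a joint passes its speed limit or range.

## Working session

There is one attempt and no reset: what is moved stays moved. The work goes in short steps, Python scripts to look and compute and a tool call to move; the robot and the scene stay as the last step left them, time stands still between calls to the robot, and variables do not carry over. Pictures are saved under pics/ and viewed, at most 13 in all, crops included, and the job is handed in when it is done.

Besides the shell and the picture viewer there is one more tool, called after ">>>" by a JSON object that holds its "method" and its "body". move_arm: Moves the arm, as the interface text tells. Its arguments: {"type":"object","properties":{"increments":{"type":"array"},"grip":{"type":"number"},"force":{"type":"number"}},"required":["increments"]}

```bash
mkdir -p pics; ls
cat > h.py <<'E'
import numpy as np, cv2
from scipy.spatial.transform import Rotation as R
from station import telemetry, cams, hand_in, nets
def model(n):
    m=cams.camera_model(n); K=np.array(m["intrinsics"],float)
    if "T_tool_cam" in m:
        o=telemetry.get_obs(); T=np.eye(4); T[:3,:3]=R.from_euler('xyz',o["eef_rot"]).as_matrix(); T[:3,3]=o["ee_pos"]
        T=T@np.array(m["T_tool_cam"]); return K,T,m
    a=np.array(m["attitude"],float)
    T=np.eye(4); T[:3,3]=m["xyz"]
    T[:3,:3]=a if a.shape==(3,3) else R.from_euler('xyz',a).as_matrix() if a.size==3 else R.from_quat(a).as_matrix()
    return K,T,m
def ray(KT,px):
    K,T=KT[:2]; d=np.linalg.inv(K)@np.array([px[0],px[1],1.]); d=d*[1,-1,-1]
    return T[:3,3],T[:3,:3]@d
def at_z(KT,px,z):
    o,d=ray(KT,px); return o+d*(z-o[2])/d[2]
def proj(KT,p):
    K,T=KT[:2]; c=T[:3,:3].T@(np.array(p)-T[:3,3]); c=c*[1,-1,-1]; u=K@c; return u[:2]/u[2]
E
python3 - <<'E'
from h import *
for n in("scene","top","wrist"):
    print(n,{k:np.round(v,4).tolist() if not isinstance(v,str) else v for k,v in cams.camera_model(n).items()})
    im=cams.camera(n); cv2.imwrite(f"pics/{n}0.png",im)
    if n!="wrist":
        for q in("tin","rig","knob_mid","ball","hinge","nest","jar","tub","full_tin"):
            print(q,[(np.round(d["centre"]).tolist(),round(d["conf"],2)) for d in nets.mark_of(n,q)][:4])
print(telemetry.get_obs())
E
```

```text
pics
scene {'intrinsics': [[447.3046, 0.0, 316.5901], [0.0, 447.3046, 237.2961], [0.0, 0.0, 1.0]], 'xyz': [0.9925, -0.4772, 0.8195], 'attitude': [0.7151, 0.0131, 0.6816]}
tin [([318.0, 200.0], 0.78), ([347.0, 182.0], 0.72), ([373.0, 289.0], 0.56), ([353.0, 235.0], 0.46)]
rig [([266.0, 260.0], 0.64)]
knob_mid [([240.0, 230.0], 0.49)]
ball [([263.0, 230.0], 0.77)]
hinge [([375.0, 290.0], 0.6)]
nest [([347.0, 178.0], 0.73)]
jar [([420.0, 184.0], 0.65), ([237.0, 231.0], 0.38)]
tub [([148.0, 341.0], 0.83)]
full_tin [([214.0, 400.0], 0.8)]
top {'intrinsics': [[569.6903, 0.0, 315.4711], [0.0, 569.6903, 251.592], [0.0, 0.0, 1.0]], 'xyz': [0.434, 0.0105, 1.6409], 'attitude': [0.1085, -0.0047, -1.5687]}
tin [([254.0, 312.0], 0.79), ([220.0, 298.0], 0.57), ([183.0, 237.0], 0.31)]
rig [([338.0, 295.0], 0.9)]
knob_mid [([361.0, 290.0], 0.61)]
ball [([338.0, 291.0], 0.56)]
hinge [([329.0, 193.0], 0.98)]
nest [([281.0, 248.0], 0.6)]
jar [([182.0, 241.0], 0.6)]
tub [([443.0, 307.0], 0.95), ([444.0, 245.0], 0.58)]
full_tin [([444.0, 244.0], 0.94)]
wrist {'intrinsics': [[334.1217, 0.0, 322.2335], [0.0
[... 152 characters left out ...]
.1799], [0.0, 0.0, 0.0, 1.0]]}
{'time_s': 1.05, 'qpos': array([-1.33760167e+00,  2.99904971e-01,  1.52101378e+00,  4.69509347e-06,
        1.32068930e+00, -6.66040692e-02]), 'joint_vel': array([-0.000283  ,  0.0022076 ,  0.00026905,  0.00017657,  0.00025865,
       -0.00036856]), 'tau': array([-1.88524762e-03, -5.31667042e+01, -3.52923274e+01,  7.07698264e-02,
        2.12577218e-02, -4.28655724e-06]), 'ee_pos': array([ 0.16242365, -0.52545657,  0.20543702]), 'eef_rot': array([-3.14157760e+00, -5.56324973e-06,  2.99797562e-01]), 'force': array([0.28685737, 0.91851851, 0.02615267]), 'moment': array([-0.05979776, -0.01407425,  0.00947328]), 'grip_force': 0.0, 'grip_width': 0.09414271690165321}
```

Run:
```python
import cv2
cv2.imwrite("pics/topc.png",cv2.resize(cv2.imread("pics/top0.png")[160:370,150:480],None,fx=2.4,fy=2.4,interpolation=cv2.INTER_CUBIC))
```

```text
(no output)
```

View pics/scene0.png

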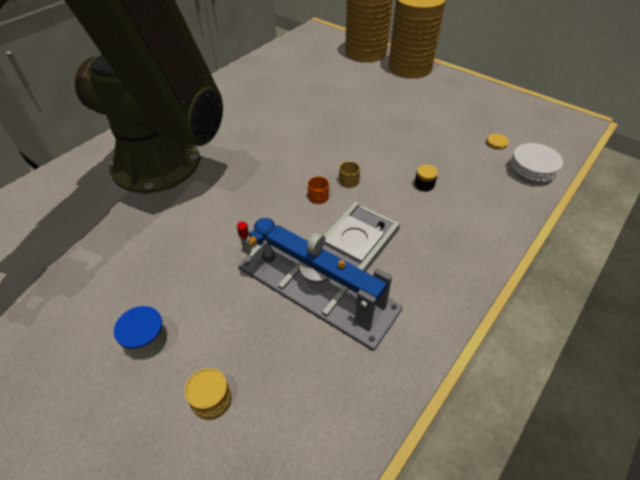

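View pics/topc.png

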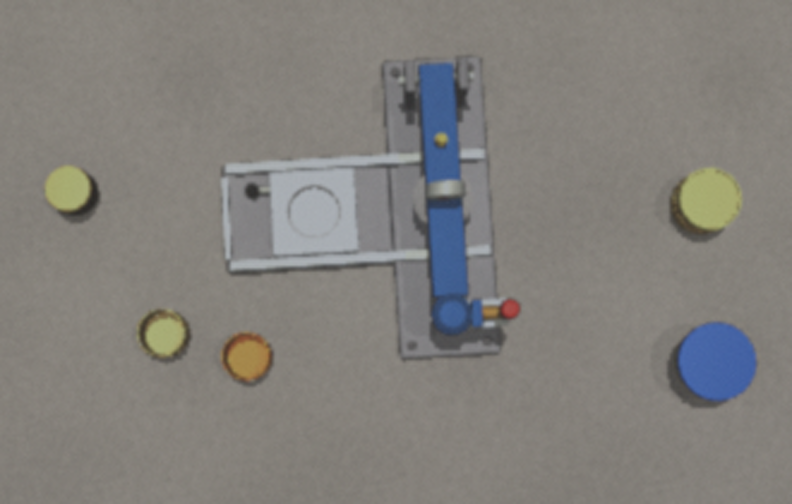

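The picture shows the open gold tin at scene (348,174) / top (219,299). Things that could be taken for it are the orange open tin (318,190), the capped jar (427,178), the closed full tin (208,393) and a flat lid (497,141). I choose the gold open one. The nest is at scene (355,237) / top (281,248), and the red knob is at scene (242,230) / top (362,289).

Run:
```python
from h import *
from scipy.optimize import least_squares
S=model("scene");Tp=model("top")
for nm,z,a,b in [("tin",.0,(347,182),(220,298)),("nest",.024,(355,237),(281,248)),("jar",0,(420,184),(182,241)),("orange",0,(318,200),(254,312)),("tub",0,(148,341),(443,307)),("full",0,(214,400),(444,244))]:
    print(nm,at_z(S,a,z).round(4),at_z(Tp,b,z).round(4))
obs=[((0,0,.108),(263,230),(338,291)),((.27,0,.108),(375,290),(329,193)),((0,-.06,.163),(240,230),(361,290)),((0,0,0),(266,260),(338,295))]
def P(p,q): c,s=np.cos(p[2]),np.sin(p[2]); return [p[0]+c*q[0]-s*q[1],p[1]+s*q[0]+c*q[1],q[2]]
def f(p,w=(1,1)):
    return np.concatenate([np.r_[(proj(S,P(p,q))-a)*w[0],(proj(Tp,P(p,q))-b)*w[1]] for q,a,b in obs])
for w in((1,1),(1,0),(0,1)):
    r=least_squares(f,[.35,0,0],args=(w,),loss='soft_l1'); print(r.x.round(4),f(r.x).round(1))
```

```text
tin [0.4751 0.2745 0.    ] [0.4781 0.2768 0.    ]
nest [0.6193 0.1097 0.024 ] [0.6202 0.1017 0.024 ]
jar [0.6342 0.3897 0.    ] [0.6427 0.3902 0.    ]
orange [ 0.4571  0.1715 -0.    ] [0.4384 0.1787 0.    ]
tub [ 0.4431 -0.3606  0.    ] [ 0.4538 -0.3633  0.    ]
full [ 0.6381 -0.3586  0.    ] [ 0.6359 -0.3702  0.    ]
[ 0.4921 -0.0581  0.0851] [-0.2 -0.2  0.4  1.  -2.  -2.4  0.7  0.5  0.9  0.   1.4 -0.8  1.6  0.8
 -1.3 -1.6]
[ 0.4926 -0.0588  0.0718] [-0.2  0.1  0.6  0.8 -2.9 -0.7  2.3  0.2  0.5  0.2  1.6 -0.6  1.6  1.1
 -1.1 -1.8]
[ 0.4916 -0.057   0.0871] [-0.  -0.6 -0.1  1.2 -1.7 -3.   0.2  0.7  1.2 -0.4  0.9 -0.6  1.8  0.4
 -1.7 -1.4]
```

>>> {"method": "move_arm", "body": {"increments": [[0.0335, -0.042, 0, 0], [0.0335, -0.042, 0, 0], [0.0335, -0.042, 0, 0], [0.0335, -0.042, 0, 0], [0.0335, -0.042, 0, 0], [0.0335, -0.042, 0, 0], [0.0335, -0.042, 0, 0], [0.0335, -0.042, 0, 0], [0.0335, -0.042, 0, 0], [0.0335, -0.042, 0, 0], [0.0335, -0.042, 0, 0], [0.0335, -0.042, 0, 0], [0.0335, -0.042, 0, 0], [0.0335, -0.042, 0, 0], [0.0335, -0.042, 0, 0], [0.0335, -0.042, 0, 0], [0, 0, 0, -0.18], [0, 0, 0, -0.18], [0, 0, 0, -0.18], [0, 0, 0, -0.18]], "grip": 1}}

```text
time_s: 3.55
ee_pos: [0.476, 0.2749, 0.2054]
eef_rot: [-3.142, 0.0, 1.026]
force: [-0.1, 0.3, 0.1]
grip_width: 0.094
grip_force: 0.0
```

>>> {"method": "move_arm", "body": {"increments": [[0, 0, 0, -0.18], [0, 0, 0, -0.18], [0, 0, 0, -0.18], [0, 0, 0, -0.096], [0, 0, 0, 0]]}}

```text
time_s: 4.18
ee_pos: [0.4761, 0.2749, 0.2054]
eef_rot: [3.142, -0.0, 1.655]
force: [0.3, -0.6, -0.8]
grip_width: 0.0942
grip_force: 0.0
```

Run:
```python
from h import *
W=model("wrist"); im=cams.camera("wrist"); cv2.imwrite("pics/w1.png",im)
for q,z in(("tin",0),("nest",.024)):
    for d in nets.mark_of("wrist",q): print(q,np.round(d["centre"],1),round(d["conf"],2),at_z(W,d["centre"],z).round(4))
for d in nets.search_frame("wrist","tin"): print(np.round(d["extent"]),round(d["conf"],2))
o=telemetry.get_obs(); print(o["time_s"],o["ee_pos"],o["eef_rot"],o["qpos"])
```

```text
tin [321.4 214.7] 0.96 [0.4743 0.2785 0.    ]
tin [299.1 291.2] 0.71 [0.4547 0.1797 0.    ]
nest [425.6 367.8] 0.91 [0.6204 0.1001 0.024 ]
[270. 275. 317. 329.] 0.91
[297. 191. 350. 252.] 0.73
4.375 [0.4760712  0.27487037 0.20547192] [ 3.14152515e+00 -2.66876286e-05  1.65418395e+00] [4.56987228e-01 2.99239986e-01 1.52179293e+00 2.18095661e-07
 1.32048715e+00 3.73599553e-01]
```

View pics/w1.png

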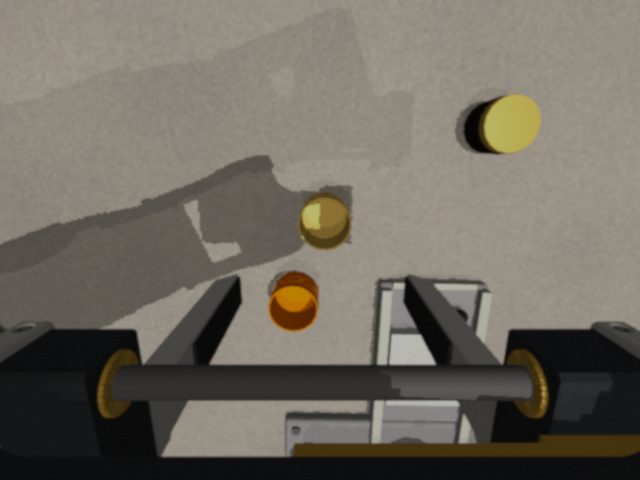

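The crop shows the gold open tin at (325,222), with the orange look-alike at (294,302) and the jar at (510,125). The gold one is my choice.

Run:
```python
from h import *
W=model("wrist")
print(at_z(W,(325,222),.048),at_z(W,(323.5,221),.048), proj(W,(0.475,.2785,0)),proj(W,(0.475,.2785,.048)))
im=cv2.imread("pics/w1.png")[175:265,280:370]; cv2.imwrite("pics/w1c.png",cv2.resize(im,None,fx=6,fy=6,interpolation=cv2.INTER_CUBIC))
```

```text
[0.47802034 0.28032538 0.048     ] [0.47639145 0.28124374 0.048     ] [321.9776104  214.75289913] [321.93226206 223.488824  ]
```

View pics/w1c.png

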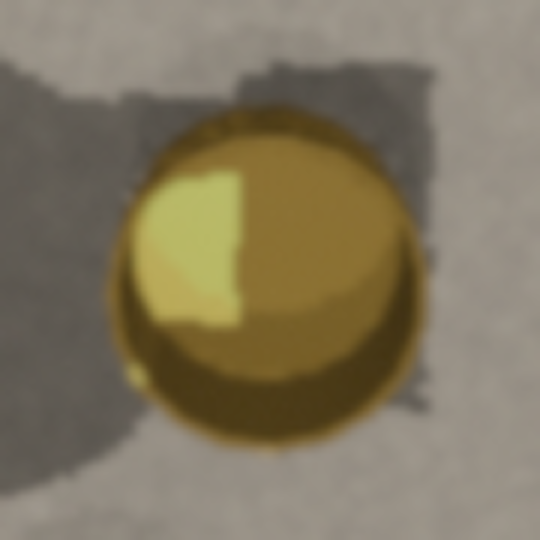

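>>> {"method": "move_arm", "body": {"increments": [[0.003, 0.001, 0.04, 0], [0, 0, 0.05, 0], [0, 0, 0.05, 0], [0, 0, 0.03, 0], [0, 0, 0.0165, 0], [0, 0, 0, 0]], "grip": 1}}

```text
time_s: 5.12
ee_pos: [0.4766, 0.2778, 0.0186]
eef_rot: [-3.141, 0.0, 1.655]
force: [0.0, -0.2, 0.8]
grip_width: 0.0942
grip_force: 0.0
```

>>> {"method": "move_arm", "body": {"increments": [[0, 0, 0, 0], [0, 0, 0, 0], [0, 0, 0, 0], [0, 0, 0, 0], [0, 0, 0, 0], [0, 0, 0, 0]], "grip": 0.3, "force": 15}}

```text
time_s: 5.88
ee_pos: [0.4769, 0.278, 0.0192]
eef_rot: [3.141, -0.0, 1.656]
force: [-0.6, 0.5, 3.7]
grip_width: 0.0548
grip_force: 14.9
```

>>> {"method": "move_arm", "body": {"increments": [[0, 0, -0.02, 0], [0, 0, -0.05, 0], [0, 0, -0.05, 0], [0, 0, 0, 0]]}}

```text
time_s: 6.38
ee_pos: [0.4782, 0.2786, 0.1425]
eef_rot: [3.136, -0.002, 1.656]
force: [0.5, -0.2, -1.3]
grip_width: 0.0551
grip_force: 14.9
```

Run:
```python
from h import *
W=model("wrist"); im=cams.camera("wrist"); cv2.imwrite("pics/w2.png",im)
o=telemetry.get_obs();p=o["ee_pos"]; print(o["time_s"],p,o["eef_rot"],o["grip_width"],o["grip_force"])
for d in nets.mark_of("wrist","nest"): print(np.round(d["centre"],1),round(d["conf"],2),at_z(W,d["centre"],.024).round(4))
for d in nets.mark_of("wrist","tin"): print("tin",np.round(d["centre"],1),round(d["conf"],2),at_z(W,d["centre"],p[2]-.018).round(4))
for d in nets.search_frame("wrist","tin"): print(np.round(d["extent"]),round(d["conf"],2))
```

```text
6.425 [0.47723792 0.27813454 0.1399893 ] [ 3.13919431e+00 -9.20549325e-04  1.65578730e+00] 0.055353763850740985 14.903912404552102
tin [323.1 272.1] 0.75 [0.4783 0.2805 0.122 ]
[268. 233. 379. 362.] 0.95
[260. 324. 311. 364.] 0.6
```

View pics/w2.png

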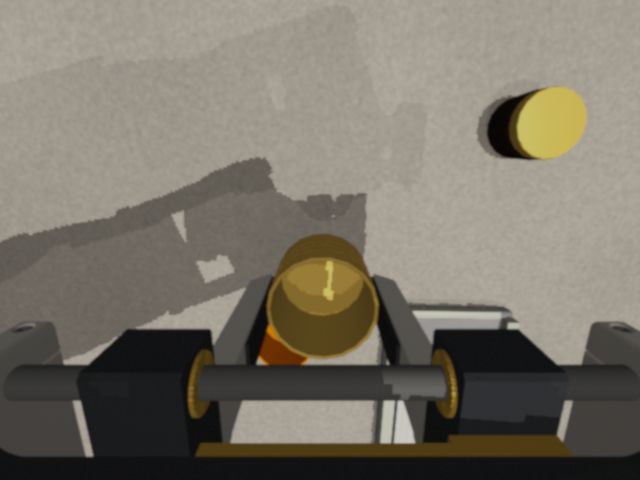

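The tin is held upright between the pads, with its rim centre at about (323,302). Next I move to a spot from which the wrist camera can see the empty nest.

>>> {"method": "move_arm", "body": {"increments": [[-0.0363, 0.0174, -0.003, 0], [-0.0363, 0.0174, -0.003, 0], [-0.0363, 0.0174, -0.003, 0], [-0.0363, 0.0174, -0.003, 0], [-0.0363, 0.0174, -0.003, 0], [-0.0363, 0.0174, -0.003, 0], [-0.0363, 0.0174, -0.003, 0], [0, 0, 0, 0], [0, 0, 0, 0], [0, 0, 0, 0]]}}

```text
time_s: 7.82
ee_pos: [0.6193, 0.036, 0.1594]
eef_rot: [-3.141, -0.0, 1.657]
force: [-0.1, 0.0, -0.5]
grip_width: 0.0551
grip_force: 14.9
```

Run:
```python
from h import *
W=model("wrist"); im=cams.camera("wrist"); cv2.imwrite("pics/w3.png",im)
o=telemetry.get_obs();p=o["ee_pos"]; print(o["time_s"],p,o["eef_rot"],o["grip_width"],o["grip_force"])
for d in nets.mark_of("wrist","nest"): print(np.round(d["centre"],1),round(d["conf"],2),at_z(W,d["centre"],.024).round(4))
for d in nets.mark_of("wrist","tin"): print("tin",np.round(d["centre"],1),round(d["conf"],2),at_z(W,d["centre"],p[2]-.018).round(4))
for q in("ball","knob_mid","hinge"):
  for d in nets.mark_of("wrist",q): print(q,np.round(d["centre"],1),round(d["conf"],2))
```

```text
7.875 [0.6193524  0.03597555 0.15967184] [-3.14108716e+00 -1.05191233e-04  1.65691347e+00] 0.054898066421402734 14.903935426846147
[332.8 162.6] 0.76 [0.6227 0.1022 0.024 ]
tin [156.5  56.4] 0.85 [0.5202 0.1529 0.1417]
tin [321.9 273.4] 0.83 [0.6184 0.0379 0.1417]
ball [204.2 298.3] 0.61
hinge [322.  274.1] 0.33
```

View pics/w3.png

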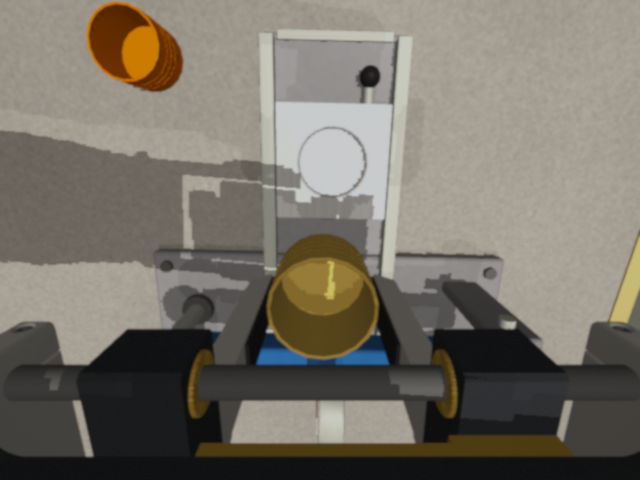

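The nest circle shows at about (332,162) on the drawn-out carriage. The held tin's rim centre is at about (322,302), and the orange look-alike is far off at the upper left.

Run:
```python
from h import *
W=model("wrist"); im=cv2.imread("pics/w3.png"); g=cv2.cvtColor(im,cv2.COLOR_BGR2GRAY)
def fit(c,r0,r1,sub,z,sg):
    pts=[]
    for a in np.deg2rad(sub):
        rr=np.arange(r0,r1,.25); x=(c[0]+rr*np.cos(a)).astype(np.float32)[None]; y=(c[1]+rr*np.sin(a)).astype(np.float32)[None]
        v=cv2.GaussianBlur(cv2.remap(g,x,y,cv2.INTER_CUBIC),(9,1),0)[0].astype(float); 
        i=np.argmin(v) if sg==0 else np.argmax(np.abs(np.gradient(v))); pts.append((x[0,i],y[0,i]))
    w=np.array([at_z(W,p,z)[:2] for p in pts])
    for _ in range(4):
        A=np.c_[2*w,np.ones(len(w))]; s=np.linalg.lstsq(A,(w**2).sum(1),rcond=None)[0]; r=np.sqrt(s[2]+s[:2]@s[:2])
        e=np.abs(np.linalg.norm(w-s[:2],axis=1)-r); w=w[e<max(.0012,np.median(e)*2)]
    return s[:2].round(4),r.round(4),len(w)
print("nest",fit((332,162),29,40,range(180,380,6),.032,0))
for z in(.1875,.1892): print("rim",fit((323,302),47,62,range(20,160,4),z,1))
```

```text
nest (array([0.6219, 0.102 ]), np.float64(0.0297), 34)
rim (array([0.619 , 0.0363]), np.float64(0.0285), 35)
rim (array([0.619 , 0.0372]), np.float64(0.0282), 35)
```

>>> {"method": "move_arm", "body": {"increments": [[0.0325, 0.0043, 0, 0], [0.032, 0.0043, 0, 0], [0, 0, 0.04, 0], [0, 0, 0.04, 0], [0, 0, 0.019, 0], [0, 0, 0, 0], [0, 0, 0, 0], [0, 0, 0, 0]]}}

```text
time_s: 9.12
ee_pos: [0.6235, 0.1001, 0.0625]
eef_rot: [3.139, -0.0, 1.656]
force: [-0.5, 0.0, 0.5]
grip_width: 0.055
grip_force: 14.9
```

Run:
```python
from h import *
W=model("wrist"); im=cams.camera("wrist"); cv2.imwrite("pics/w4.png",im)
o=telemetry.get_obs();p=o["ee_pos"]; print(o["time_s"],p,o["eef_rot"],o["force"])
for d in nets.mark_of("wrist","nest"): print(np.round(d["centre"],1),round(d["conf"],2),at_z(W,d["centre"],.024).round(4))
for d in nets.mark_of("wrist","tin"): print("tin",np.round(d["centre"],1),round(d["conf"],2),at_z(W,d["centre"],p[2]-.0187).round(4))
cv2.imwrite("pics/w4c.png",cv2.resize(im[180:380,220:420],None,fx=3,fy=3,interpolation=cv2.INTER_CUBIC))
```

```text
9.175 [0.62337156 0.10011613 0.06219668] [ 3.13975069e+00 -4.29068862e-05  1.65574139e+00] [ 0.70317254  0.43957347 -1.05362839]
tin [324.1 277.5] 0.8 [0.6244 0.0989 0.0435]
tin [ 78.2 123.6] 0.62 [0.4789 0.1794 0.0435]
```

View pics/w4c.png

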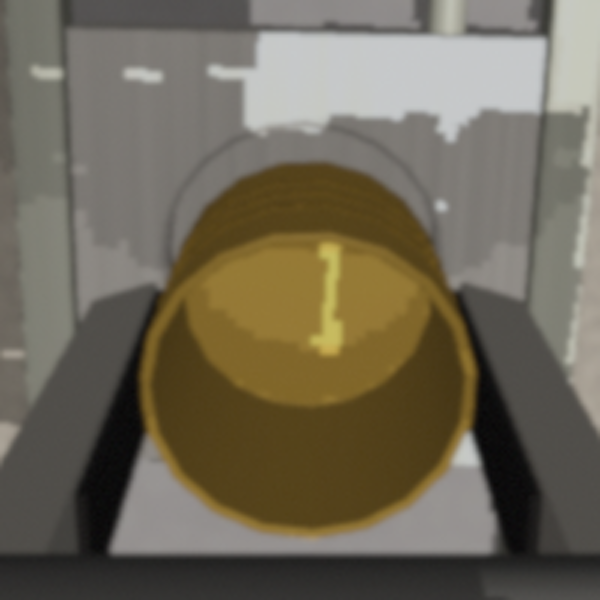

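The crop shows the nest arc just ahead of the held tin: top at crop (303,123), sides at crop columns 167 and 437. The far edge of the tin's bottom is at crop (305,162).

Run:
```python
from h import *
W=model("wrist"); im=cv2.imread("pics/w4.png"); g=cv2.cvtColor(im,cv2.COLOR_BGR2GRAY)
print("far pts nest/tin",at_z(W,(321,221),.032).round(4),at_z(W,(321.7,234),.0438).round(4))
def fitp(pts,z,R):
    w=np.array([at_z(W,p,z)[:2] for p in pts])
    from scipy.optimize import least_squares
    r=least_squares(lambda s:np.linalg.norm(w-s,axis=1)-R,w.mean(0)-[0,.02],loss='soft_l1',f_scale=.0005)
    return r.x.round(4),np.round(1e3*r.fun,1)
c=np.array([(167,235),(172,205),(190,175),(215,150),(250,132),(303,123),(345,130),(380,145),(410,170),(432,200)])/3+[220,180]
print("nest",fitp(c,.032,.030))
b=np.array([(180,250),(200,215),(230,188),(260,170),(305,162),(350,168),(390,190),(420,220),(440,270)])/3+[220,180]
print("tin bottom",fitp(b,.0438,.028))
r=np.array([(142,375),(477,380),(160,455),(460,455),(220,515),(400,515),(310,535)])/3+[220,180]
print("rim",fitp(r,.0915,.028))
print(telemetry.get_obs()["ee_pos"])
```

```text
far pts nest/tin [0.6191 0.1331 0.032 ] [0.62   0.1275 0.0438]
nest (array([0.6213, 0.1035]), array([-0. ,  0.5,  0.2,  0.2, -0.2, -0.3, -0.4, -0. ,  0.3,  1. ]))
tin bottom (array([0.623 , 0.0996]), array([ 0.2, -0.1, -0.3,  0.2,  0.1,  0.1, -0.2, -0. ,  0.1]))
rim (array([0.6231, 0.1011]), array([-0.4, -0.5, -0.1, -0. ,  0.2,  0.2, -0.4]))
[0.62309591 0.10012683 0.06166449]
```

>>> {"method": "move_arm", "body": {"increments": [[0.0026, -0.0013, 0.004, 0], [0, 0, 0.004, 0], [0, 0, 0.003, 0], [0, 0, 0.002, 0], [0, 0, 0, 0], [0, 0, 0, 0]]}}

```text
time_s: 10.02
ee_pos: [0.6214, 0.1026, 0.048]
eef_rot: [3.141, 0.0, 1.656]
force: [-0.4, 0.6, -0.9]
grip_width: 0.055
grip_force: 14.9
```

>>> {"method": "move_arm", "body": {"increments": [[0, 0, 0.002, 0], [0, 0, 0.002, 0], [0, 0, 0.001, 0], [0, 0, 0, 0], [0, 0, 0, 0]]}}

```text
time_s: 10.65
ee_pos: [0.6214, 0.1026, 0.0432]
eef_rot: [3.141, 0.0, 1.656]
force: [-3.2, 0.6, 4.6]
grip_width: 0.0549
grip_force: 14.9
```

>>> {"method": "move_arm", "body": {"increments": [[0, 0, 0, 0], [0, 0, 0, 0], [0, 0, 0, 0], [0, 0, 0, 0]], "grip": 0.75}}

```text
time_s: 11.15
ee_pos: [0.6213, 0.1026, 0.0429]
eef_rot: [-3.142, 0.0, 1.656]
force: [-0.3, 0.2, 0.1]
grip_width: 0.0706
grip_force: 0.0
```

>>> {"method": "move_arm", "body": {"increments": [[0, 0, -0.02, 0], [0, 0, -0.05, 0], [0, 0, -0.05, 0], [-0.02, 0, -0.03, 0], [-0.04, 0, 0, 0], [0, 0, 0, 0], [0, 0, 0, 0]]}}

```text
time_s: 12.02
ee_pos: [0.6264, 0.0431, 0.1937]
eef_rot: [3.141, -0.0, 1.656]
force: [-0.1, -0.2, 0.3]
grip_width: 0.0708
grip_force: 0.0
```

Run:
```python
from h import *
W=model("wrist"); im=cams.camera("wrist"); cv2.imwrite("pics/w5.png",im)
o=telemetry.get_obs();p=o["ee_pos"]; print(o["time_s"],p,o["eef_rot"],o["grip_width"])
for q in("nest","tin"):
  for d in nets.mark_of("wrist",q): print(q,np.round(d["centre"],1),round(d["conf"],2),at_z(W,d["centre"],.024).round(4))
cv2.imwrite("pics/w5c.png",cv2.resize(im[60:300,180:420],None,fx=2.5,fy=2.5,interpolation=cv2.INTER_CUBIC))
```

```text
12.075 [0.62632494 0.04347748 0.19345853] [ 3.14123545e+00 -1.17370434e-04  1.65625951e+00] 0.07041082247428676
tin [324.  167.2] 0.8 [0.6227 0.1029 0.024 ]
tin [166.2  75.6] 0.65 [0.4655 0.1752 0.024 ]
```

View pics/w5c.png

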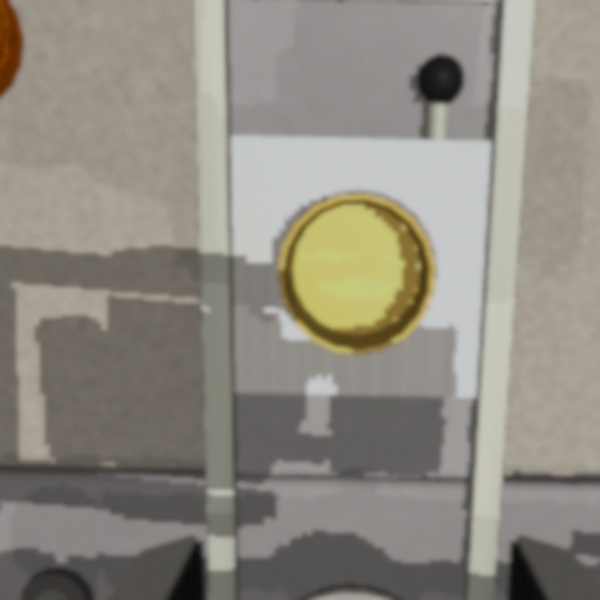

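The tin sits fully down in the nest, at crop centre (357,272). Next I go to the knob.

>>> {"method": "move_arm", "body": {"increments": [[-0.0293, -0.0398, -0.008, 0], [-0.0293, -0.0398, -0.008, 0], [-0.0293, -0.0398, -0.008, 0], [-0.0293, -0.0398, -0.008, 0], [-0.0293, -0.0398, -0.008, 0], [0, 0, 0, 0.1745], [0, 0, 0, 0.1745], [0, 0, 0, 0.1745], [0, 0, 0, 0.1745], [0, 0, 0, 0.1745], [0, 0, 0, 0.1745], [0, 0, 0, 0.1745], [0, 0, 0, 0.1745], [0, 0, 0, 0.175], [0, 0, 0, 0], [0, 0, 0, 0]], "grip": 0.5}}

```text
time_s: 14.18
ee_pos: [0.4406, -0.1198, 0.233]
eef_rot: [-3.142, -0.0, 0.089]
force: [0.6, 0.9, -0.6]
grip_width: 0.0468
grip_force: 0.0
```

Run:
```python
from h import *
W=model("wrist"); im=cams.camera("wrist"); cv2.imwrite("pics/w6.png",im)
o=telemetry.get_obs();p=o["ee_pos"]; print(o["time_s"],p,o["eef_rot"],o["grip_width"],o["qpos"])
for q,z in(("knob_mid",.163),("knob",.146),("ball",.108),("hinge",.108)):
  for d in nets.mark_of("wrist",q): print(q,np.round(d["centre"],1),round(d["conf"],2),at_z(W,d["centre"],z).round(4))
hsv=cv2.cvtColor(im,cv2.COLOR_BGR2HSV); m=(((hsv[...,0]<6)|(hsv[...,0]>174))&(hsv[...,1]>150)&(hsv[...,2]>70)).astype(np.uint8)
n,l,s,c=cv2.connectedComponentsWithStats(m); i=1+np.argmax(s[1:,4]); print(s[i],c[i],at_z(W,c[i],.175).round(4))
```

```text
14.225 [ 0.44061879 -0.1198996   0.23301448] [ 3.14158408e+00 -1.02058366e-04  8.84138158e-02] 0.046814835850179475 [-3.45940886e-01  6.70171151e-02  1.73133030e+00  3.61061174e-05
  1.34314905e+00  1.13643348e+00]
knob_mid [325.1 175.9] 0.89 [ 0.4995 -0.1175  0.163 ]
knob [328.4 174. ] 0.76 [ 0.5    -0.1202  0.146 ]
knob [122.9  25.7] 0.47 [0.589  0.0331 0.146 ]
ball [259.2 170.5] 0.58 [ 0.4951 -0.0593  0.108 ]
hinge [326.1 178. ] 0.39 [ 0.4938 -0.1194  0.108 ]
[311 161  29  31 664] [325.3313253  175.90512048] [ 0.5004 -0.1174  0.175 ]
```

View pics/w6.png

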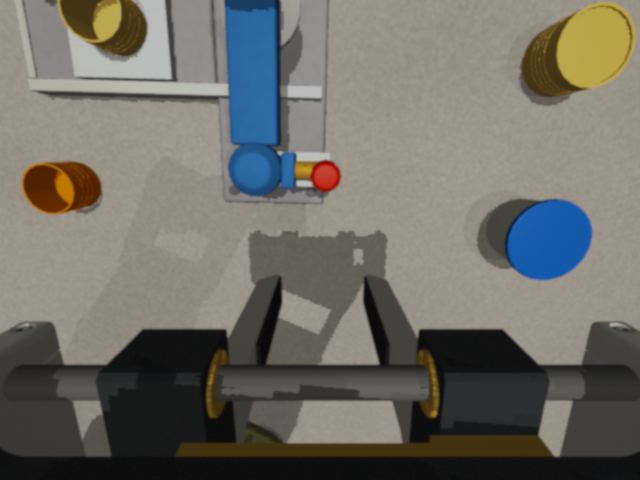

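The red knob is at (325,176), beside the socket at (255,168). The position agrees with the rig fit: (0.499, -0.1177).

>>> {"method": "move_arm", "body": {"increments": [[0.03, 0.0015, 0, 0], [0.0285, 0.0015, 0, 0], [0, 0, 0.02, 0], [0, 0, 0.03, 0], [0, 0, 0.02, 0], [0, 0, 0.01, 0], [0, 0, 0, 0], [0, 0, 0, 0]], "grip": 0.44}}

```text
time_s: 15.42
ee_pos: [0.4995, -0.1182, 0.1538]
eef_rot: [3.141, -0.001, 0.085]
force: [0.6, -0.2, 0.9]
grip_width: 0.0412
grip_force: 0.0
```

Run:
```python
from h import *
W=model("wrist"); im=cams.camera("wrist"); cv2.imwrite("pics/w7.png",im)
o=telemetry.get_obs();p=o["ee_pos"]; print(o["time_s"],p,o["eef_rot"],o["grip_width"],o["force"])
for q,z in(("knob_mid",.163),):
  for d in nets.mark_of("wrist",q): print(q,np.round(d["centre"],1),round(d["conf"],2),at_z(W,d["centre"],z).round(4))
cv2.imwrite("pics/w7c.png",cv2.resize(im[200:400,200:440],None,fx=2.5,fy=2.5,interpolation=cv2.INTER_CUBIC))
```

```text
15.475 [ 0.49945344 -0.11822732  0.15378703] [ 3.14110997e+00 -1.22117870e-03  8.49333730e-02] 0.04122426206220701 [ 0.39725314 -0.75026072  0.53902496]
knob_mid [319.9 295.4] 0.74 [ 0.499  -0.1177  0.163 ]
```

View pics/w7c.png

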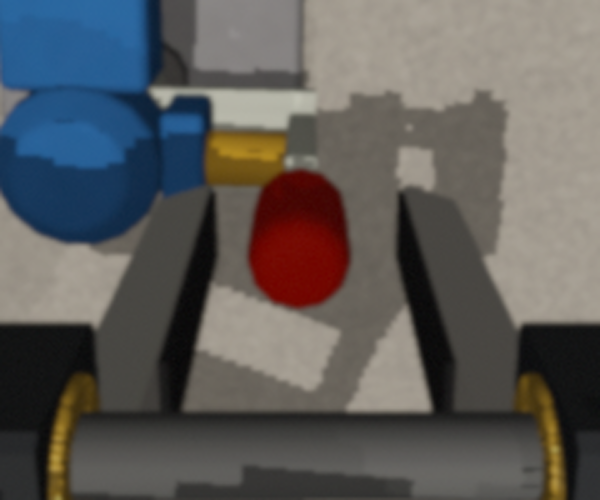

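>>> {"method": "move_arm", "body": {"increments": [[0, 0, 0, 0], [0, 0, 0, 0], [0, 0, 0, 0], [0, 0, 0, 0], [0, 0, 0, 0]], "grip": 0.05, "force": 45}}

```text
time_s: 16.15
ee_pos: [0.4991, -0.1176, 0.1531]
eef_rot: [-3.141, -0.0, 0.085]
force: [-0.1, 4.9, 1.7]
grip_width: 0.0208
grip_force: 45.0
```

>>> {"method": "move_arm", "body": {"increments": [[0, 0.005, 0, 0], [0, 0.005, 0, 0], [0, 0.005, 0, 0], [0, 0.0025, 0, 0], [0, 0, 0, 0], [0, 0, 0, 0], [0, 0, 0, 0]]}}

```text
time_s: 17.02
ee_pos: [0.5003, -0.1345, 0.153]
eef_rot: [-3.14, 0.001, 0.085]
force: [-3.7, 9.1, 4.5]
grip_width: 0.0211
grip_force: 45.0
```

>>> {"method": "move_arm", "body": {"increments": [[0, 0.001, 0, 0], [0, 0, 0, 0], [0.0035, 0, -0.0134, 0], [0, 0, 0, 0], [0.0042, 0, -0.0132, 0], [0.0049, 0, -0.013, 0], [0, 0, 0, 0], [0, 0, 0, 0]]}}

```text
time_s: 18.02
ee_pos: [0.5121, -0.1341, 0.1914]
eef_rot: [-3.138, 0.004, 0.085]
force: [-4.6, 9.6, -4.1]
grip_width: 0.0213
grip_force: 45.0
```

Run:
```python
from h import *
o=telemetry.get_obs();print(o["time_s"],o["ee_pos"],o["eef_rot"],o["grip_width"],o["force"],o["moment"],o["grip_force"])
im=cams.camera("scene");cv2.imwrite("pics/s2.png",im); cv2.imwrite("pics/s2c.png",cv2.resize(im[160:360,200:440],None,fx=3,fy=3,interpolation=cv2.INTER_CUBIC))
```

```text
18.025 [ 0.5120639  -0.13412303  0.19138805] [-3.13832372  0.00388441  0.085381  ] 0.021281694296465932 [-4.63188847  9.60367636 -4.05068196] [1.83189080e+00 1.12284986e+00 1.61698443e-03] 44.998713000677526
```

View pics/s2c.png

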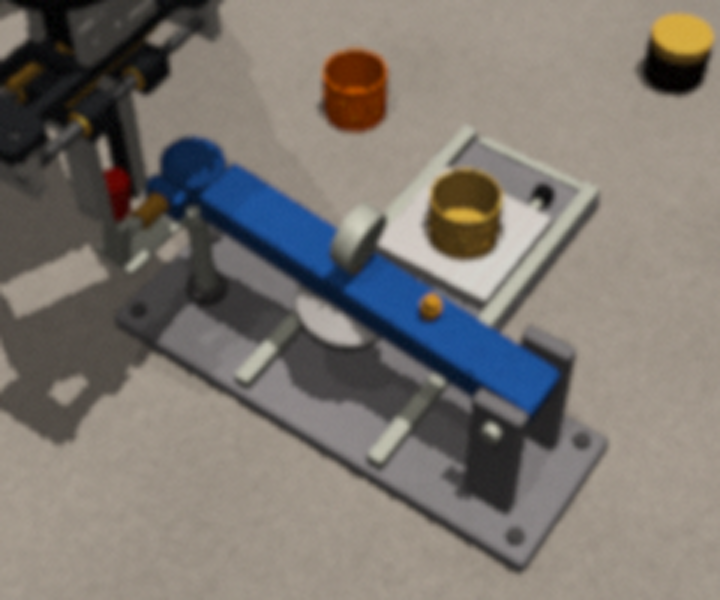

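The scene crop shows the beam off the ball, the knob between the fingers at crop (118,195), and the tin seated in the pocket at crop (465,212).

>>> {"method": "move_arm", "body": {"increments": [[0.0055, 0, -0.0127, 0], [0.0061, 0, -0.0125, 0], [0.0067, 0, -0.0121, 0], [0.0074, 0, -0.0118, 0], [0.0079, 0, -0.0114, 0], [0.0085, 0, -0.011, 0], [0, 0, 0, 0], [0, 0, 0, 0], [0, 0, 0, 0], [0, 0, 0, 0]]}}

```text
time_s: 19.32
ee_pos: [0.5542, -0.1306, 0.2631]
eef_rot: [-3.139, 0.004, 0.085]
force: [-7.5, 8.5, -1.9]
grip_width: 0.0214
grip_force: 45.0
```

Run:
```python
from h import *
o=telemetry.get_obs();print(o["time_s"],o["ee_pos"],o["eef_rot"],o["grip_width"],o["force"],o["moment"],o["grip_force"],o["joint_vel"])
im=cams.camera("scene");cv2.imwrite("pics/s3.png",im); cv2.imwrite("pics/s3c.png",cv2.resize(im[140:340,200:440],None,fx=3,fy=3,interpolation=cv2.INTER_CUBIC))
c,s=np.cos(.085),np.sin(.085)
d=(o["ee_pos"]-[.4991,-.1176,.1531]); u=d[0]*c+d[1]*s; v=.27*0
print("theta",[(np.arctan2(.064+d[2],.27-u)-np.arctan2(.064,.27)).round(3), np.hypot(.064+d[2],.27-u).round(4),np.hypot(.064,.27).round(4)])
```

```text
19.325 [ 0.55416265 -0.13063793  0.2631465 ] [-3.13852139  0.00369627  0.08547386] 0.02142520285241387 [-7.5266919   8.49265688 -1.8671364 ] [ 1.78643523  1.51132472 -0.06099906] 45.00094789545983 [ 0.00086237 -0.00140426  0.00059308  0.0017727   0.00040129 -0.00086444]
theta [np.float64(0.445), np.float64(0.2776), np.float64(0.2775)]
```

View pics/s3c.png

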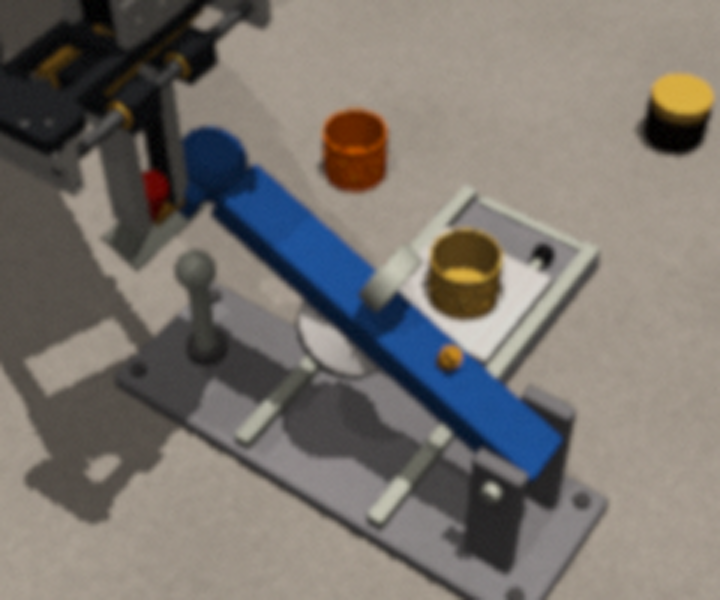

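The beam stands open at about 0.445 rad, with the knob gripped at crop (152,195), and nothing is moving. The tin is seated in the pocket of the drawn-out carriage, so I hand in.

```bash
python3 -c "
from station import hand_in
print(hand_in())"
```

```text
the job is handed in; nothing more can be done
None
```

I handed the job in at about 19 s, and no verdict came back: the gold tin stands open end up and let go in the pocket of the drawn-out carriage, and the arm holds the blue beam by the red knob at about 0.445 rad (25.5 degrees), gripping with 45 N.

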